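Clear and fill the toy-car display case

TASK

Someone has left the green sand bucket standing on the lid of the toy-car display case: stand it upright in the orange sand-toy crate, and only then swing the clear lid fully open. Take any castle sand mould out of the case and put it in the crate too, and park every toy car from the play mat in a pocket of its own, flat on its wheels; the cars already in the case stay in the case. Then close the lid completely; do not knock the bucket over and leave the boat, the stacking pyramid and the dump truck where they are.

Things in the scene. Friction and masses are not known exactly. Their poses are not given: they have to be found in the camera images.
- case: fixed display case: a blue tray 154 (x) by 324 (y) by 24 mm high with six pockets in two rows of three, under a clear dome lid. Origin: centre of its underside on the counter; x points to the hinge side at the back, z up. Walls and dividers are 6 mm thick and 24 mm high; a parked car stands 35 mm proud of them. A car fits a pocket only with its length along the case's y
- pocket1 (a point): centre of the floor of pocket 1 of the case (front row, left, +y), 5 mm above the counter; the pocket is 68 mm (along the case's x) by 100 mm (along its y) inside
- pocket2 (a point): centre of the floor of pocket 2 of the case (front row, middle), 5 mm above the counter; the pocket is 68 mm (along the case's x) by 100 mm (along its y) inside
- pocket3 (a point): centre of the floor of pocket 3 of the case (front row, right, -y), 5 mm above the counter; the pocket is 68 mm (along the case's x) by 100 mm (along its y) inside
- pocket4 (a point): centre of the floor of pocket 4 of the case (back row, left, +y), 5 mm above the counter; the pocket is 68 mm (along the case's x) by 100 mm (along its y) inside
- pocket5 (a point): centre of the floor of pocket 5 of the case (back row, middle), 5 mm above the counter; the pocket is 68 mm (along the case's x) by 100 mm (along its y) inside
- pocket6 (a point): centre of the floor of pocket 6 of the case (back row, right, -y), 5 mm above the counter; the pocket is 68 mm (along the case's x) by 100 mm (along its y) inside
- lid (a joint): angle of the clear lid, rad: 0 closed, grows as its front edge swings up and back, stops at 1.9. The hinge is stiff and the lid stays wherever it is left (about 0.3 N m of friction; lid 0.25 kg). Closed, its flat top is 68 mm above the counter; lid 154 by 324 mm, 44 mm deep. At least 1.7 rad gives the gripper room over the back row
- lid_hinge (a point): middle of the lid's hinge line, which runs along the case's y axis at the back edge of the tray, 24 mm above the counter
- lid_bar (a point): middle of the red round bar handle on the lid's front face: bar 10 mm thick, 100 mm long along the case's y, standing 45 mm (to its middle) out from the face. With the lid closed it lies 199 mm in front of the hinge line and 36 mm above it; it moves with the lid on a circle about the hinge line
- crate: fixed orange open crate for sand toys, 240 (x) by 200 (y) by 50 mm high, walls and floor 5 mm. Origin: centre of its underside on the counter. It has room for the bucket and two moulds side by side
- bucket_grip (a point): middle of the yellow carrying arch of the green sand bucket (0.11 to 0.22 kg; 88 mm high, 80 mm across the foot, 105 mm across the rim). The rigid arch spans the mouth along the bucket's own y; its top run is a round bar 12 mm thick, 56 mm long; this point lies on the bar's middle line, 124 mm above the bucket's underside, on its axis. It starts on the closed lid
- mould1_mid (a point): centre, half-way up, of the purple castle-tower sand mould (may be absent), 54 mm high, 50 g: foot 50 mm across up to 24 mm, then a round tower 36 mm across up to its top (grip it there). It starts standing in a pocket of the case
- mould2_mid (a point): centre, half-way up, of the pink castle-tower sand mould (may be absent), 54 mm high, 50 g: foot 50 mm across up to 24 mm, then a round tower 36 mm across up to its top (grip it there). It starts standing in a pocket of the case
- car1_mid (a point): centre, half-way up, of a red toy car that starts on the green play mat (may be absent): 78 mm long (its own x, nose to +x), 40 mm wide, 54 mm high; the body is 20 mm high and above it stands the cabin, 44 mm long and 36 mm wide with upright sides, its middle 2 mm behind the car's centre (grip it there); 90 g; the wheels do not turn
- car2_mid (a point): centre, half-way up, of a yellow toy car that starts on the green play mat (may be absent): 78 mm long (its own x, nose to +x), 40 mm wide, 54 mm high; the body is 20 mm high and above it stands the cabin, 44 mm long and 36 mm wide with upright sides, its middle 2 mm behind the car's centre (grip it there); 90 g; the wheels do not turn
- car3_mid (a point): centre, half-way up, of an orange toy car that starts on the green play mat (may be absent): 78 mm long (its own x, nose to +x), 40 mm wide, 54 mm high; the body is 20 mm high and above it stands the cabin, 44 mm long and 36 mm wide with upright sides, its middle 2 mm behind the car's centre (grip it there); 90 g; the wheels do not turn
- car4_mid (a point): centre, half-way up, of a lime green toy car that starts on the green play mat (may be absent): 78 mm long (its own x, nose to +x), 40 mm wide, 54 mm high; the body is 20 mm high and above it stands the cabin, 44 mm long and 36 mm wide with upright sides, its middle 2 mm behind the car's centre (grip it there); 90 g; the wheels do not turn
- car5_mid (a point): centre, half-way up, of a white toy car that is already parked in the case at the start (may be absent): 78 mm long (its own x, nose to +x), 40 mm wide, 54 mm high; the body is 20 mm high and above it stands the cabin, 44 mm long and 36 mm wide with upright sides, its middle 2 mm behind the car's centre (grip it there); 90 g; the wheels do not turn
- car6_mid (a point): centre, half-way up, of a turquoise toy car that is already parked in the case at the start (may be absent): 78 mm long (its own x, nose to +x), 40 mm wide, 54 mm high; the body is 20 mm high and above it stands the cabin, 44 mm long and 36 mm wide with upright sides, its middle 2 mm behind the car's centre (grip it there); 90 g; the wheels do not turn
- car7_mid (a point): centre, half-way up, of a red, white-roofed toy car that is already parked in the case at the start (may be absent): 78 mm long (its own x, nose to +x), 40 mm wide, 54 mm high; the body is 20 mm high and above it stands the cabin, 44 mm long and 36 mm wide with upright sides, its middle 2 mm behind the car's centre (grip it there); 90 g; the wheels do not turn
- boat: bystander, leave alone: blue and white toy boat, 110 mm long, 60 mm high. Origin: centre of its underside
- pyramid: bystander, leave alone: stacking pyramid of coloured rings, 96 mm across, 111 mm high. Origin: centre of its underside
- truck: bystander, leave alone: yellow and red toy dump truck, 170 mm long, 105 mm high. Origin: centre of its underside
Things that resemble listed ones, but are neither listed nor needed, are in the scene too. There is more than one size of the part that bears bucket_grip; the job needs the middle-sized.

How it is judged:
By the outcome, as a careful person would: the job done as asked, in the order asked, and still so for the second after the job is handed in, with the robot touching nothing.
Of car1, car2, car3, car4 only 3 to 4 are there at a start; the rules pass over those that are not, and their reading is None.
Of mould1, mould2 only 1 to 2 are there at a start; the rules pass over those that are not, and their reading is None.
Of car5, car6, car7 only 1 to 2 are there at a start; the rules pass over those that are not, and their reading is None.
At some moment in a run one of car1, car2, car3, car4 may be knocked a few centimetres aside while the robot is not near it.
It also fails if it takes over 208 s, if anything falls off the work surface, if the arm or the gripper's body presses on something with over 40 N, if the wrist force passes 120 N, or if a joint passes its speed limit or range.

ROBOT

A 6-joint arm with a two-finger parallel gripper is mounted at the origin on the work surface. World frame = base frame: x ahead of the robot, y to its left, z up, the work surface at z = 0. Lengths are in m, angles in rad, forces in N, time in s.
With the tool pointing down it reaches from about 0.325 to 0.925 m from the base axis. Payload 3.1 kg.
Tool frame: the origin (TCP) lies at the very end of the fingers, on their centre line; the grasp point (between the pads) lies 19 mm behind it; z points along the fingers, y is the line along which they close (so a half turn about z gives the same grasp; the last joint's range is limited). The gripper opens to 85 mm and grips with 20 to 120 N. Pads are 22 mm wide; open, the fingers measure 114 mm over their backs; the gripper's body (76 mm by 85 mm) begins 54 mm behind the grasp point. The pads swing forward as they close: fully open they stand 13 mm farther back than shut.
Start: joints at [-1.224, 0.217, 1.613, -0, 1.311, -0.112], TCP at [0.277, -0.56, 0.231] pointing down, gripper open.
Joint ranges: [-2.75, 2.75], [-0.78, 2.1], [0.31, 2.55], [-1.13, 4.27], [0.13, 2.63], [-2.58, 2.58]. Speed limits (rad/s): [2.79, 2.79, 3.14, 3.14, 3.14, 3.14].

INTERFACE

Orientations are given as a unit quaternion [x, y, z, w].
In Python, from cell import bot gives the robot as it stands. The module is installed in compiled form; this text tells all that it offers.
- The arm moves only by the shell command python3 -m jog 'ROWS' [OPENING] [FORCE]. ROWS is JSON, a list of rows, each a list of 2 entries, a list of its own where there are three numbers: the shift along the tool's x, y, z normalised to -1 to 1, where 1 is 0.025 m, then the turn about the tool's z normalised to -1 to 1, where 1 is 5 degrees. A call has 1 to 5 rows; each row shifts and turns the commanded pose from where the row before left it, along the tool's axes as they then stand; what a row does not reach is not made up. A row lasts 1/12 s, in which the tool goes at most 41.7 mm and 7.16 degrees, less where a joint would pass 70% of its speed; a pose out of reach is approached as far as the arm can. A call with a number of a shift or a turn outside -1 to 1 is refused whole. A call with a gripper value outside its range is refused whole. OPENING is the opening, from 0 (shut) to 1 (fully open), set as the call begins (- or left out, the last holds). The fingers move at their own pace and stop on an object; FORCE is the grip in N (left out, the last holds). Time passes only in rows, so rows that do not move let the fingers close. It gives the time, the measured TCP pose, the force, the opening and the grip force at its end, in the units of the state.
- bot.read_state(): the state, without advancing time (a new reading comes with each control period).
- bot.snapshot(name): name is "side" or "top"; returns the picture (400x640x3 uint8, red, green, blue); there is no depth.
- bot.get_calibration(name): a dict with "vfov" (degrees; the focal length in pixels is half the picture's height over the tangent of half this angle, whatever the lens; pixels are square), "cx", "cy" (the principal point, pixels), "pose" (4x4, takes a point from camera to world coordinates). Camera axes: x right, y up, looking along -z (the intrinsics and any distortion apply to the point x, -y, -z); pixel columns grow to the right and rows downward; lengths in m; the calibration is good to about 2 mm. A picture is of the moment at which its call begins. get_calibration takes no time and is no camera call.
- bot.sign_off(): hands the job in; it is judged then, once.
The state is a dict: "t": time; "qpos": joint angles; "qd": joint speeds; "effort": joint torques, N m; "position": TCP position; "tcp_rot": TCP orientation; "ft_force": force on the tool from outside, world axes, zero at the start; "moment": the same for the moment, N m; "gripper_width": finger opening in m; "gripper_force": force on a finger pad.
Only numpy, scipy, OpenCV 4.12 (cv2) and the standard library are available. Lean on these libraries where they do the work, as an engineer would, in place of code of your own. Each camera call takes 0.05 s, during which the arm holds its last target. There are 200 camera calls.

## Working session

There is one attempt and no reset: what is moved stays moved. The work goes in short steps, Python scripts to look and compute and a shell command to move; the robot and the scene stay as the last step left them, time stands still between calls to the robot, and variables do not carry over. Pictures are saved under pics/ and viewed, at most 14 in all, crops included, and the job is handed in when it is done.

```bash
mkdir -p pics; python3 - <<'E'
from cell import bot
import cv2,numpy as np
for n in("top","side"):
    im=bot.snapshot(n); cv2.imwrite(f"pics/{n}0.png",im[:,:,::-1])
    c=bot.get_calibration(n); print(n,{k:(np.round(v,4).tolist()) if k=="pose" else v for k,v in c.items()})
s=bot.read_state(); print(s)
E
```

```text
top {'vfov': 54.18910794965093, 'cx': 321.3176359434729, 'cy': 195.87196058408892, 'pose': [[-0.0016, 0.9929, -0.1187, 0.432], [-0.9998, 0.0006, 0.0186, 0.0188], [0.0185, 0.1187, 0.9928, 1.1009], [0.0, 0.0, 0.0, 1.0]]}
side {'vfov': 50.28567277623101, 'cx': 318.3066752940538, 'cy': 198.14841442696593, 'pose': [[-0.9984, 0.0425, -0.0376, 0.5011], [-0.0566, -0.7135, 0.6983, 0.8147], [0.0028, 0.6993, 0.7148, 0.9935], [0.0, 0.0, 0.0, 1.0]]}
{'t': 0.1, 'qpos': array([-1.22418704e+00,  2.17663475e-01,  1.61476985e+00,  2.59307044e-05,
        1.31129698e+00, -1.12191250e-01]), 'qd': array([-0.00038141, -0.00125223, -0.00313721,  0.00051886, -0.00022103,
        0.00045261]), 'effort': array([-1.67350004e-05, -3.98073363e+01, -3.04970706e+01, -1.45327044e-04,
        4.20602548e-03,  1.05382736e-05]), 'position': array([ 0.27657913, -0.55966248,  0.2301103 ]), 'tcp_rot': array([ 9.73803148e-01,  2.27390162e-01, -1.12547788e-04, -1.06295868e-03]), 'ft_force': array([-0.46477567, -0.25905731,  0.68947825]), 'moment': array([-0.03538653,  0.05207931, -0.03904283]), 'gripper_force': 0.0, 'gripper_width': 0.08567498547257099}
```

View pics/top0.png

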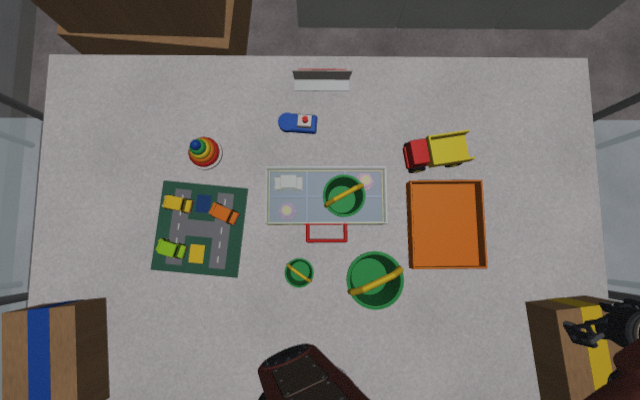

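View pics/side0.png

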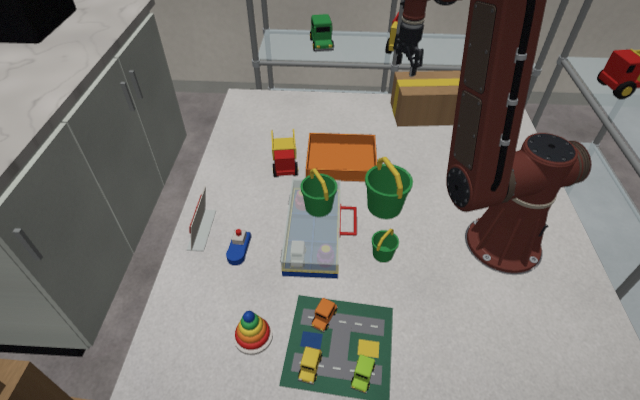

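The top view shows the case at (267–385, 167–224) with the bucket at (344,195), the crate at (447,224) and the lid bar at (327,240). Cars on the mat are yellow (177,204), orange (223,213) and lime (171,248). The case seems to hold a white car at (289,182) and pinkish moulds at (287,210) and (366,181). The large and small buckets at (375,280) and (299,272) are decoys. I'll zoom in to measure.

```bash
cat > h.py <<'E'
from cell import bot
import cv2,numpy as np
from scipy.spatial.transform import Rotation as R
def ray(n,u,v):
    c=bot.get_calibration(n); f=200/np.tan(np.radians(c["vfov"]/2)); P=np.array(c["pose"])
    d=P[:3,:3]@np.array([(u-c["cx"])/f,-(v-c["cy"])/f,-1]); return P[:3,3],d
def px(n,u,v,z):
    o,d=ray(n,u,v); return np.round((o+d*(z-o[2])/d[2]),4)
def proj(n,p):
    c=bot.get_calibration(n); f=200/np.tan(np.radians(c["vfov"]/2)); P=np.array(c["pose"])
    q=P[:3,:3].T@(np.array(p)-P[:3,3]); return np.round([c["cx"]+f*q[0]/-q[2],c["cy"]-f*q[1]/-q[2]],1)
def tri(u1,v1,u2,v2):
    o1,d1=ray("top",u1,v1);o2,d2=ray("side",u2,v2)
    s=np.linalg.lstsq(np.c_[d1,-d2],o2-o1,rcond=None)[0]
    a,b=o1+d1*s[0],o2+d2*s[1]; return np.round((a+b)/2,4),round(np.linalg.norm(a-b),4)
def go(x,y,z,yaw=0):
    "units for rows from the current pose; shift in present tool axes. yaw = angle of tool x axis"
    s=bot.read_state(); r=R.from_quat(s["tcp_rot"]).as_matrix()
    y0=np.degrees(np.arctan2(r[1,0],r[0,0])); d=(np.array([x,y,z])-s["position"])
    t=(y0-yaw+90)%180-90
    print("t",round(s["t"],1),"pos",np.round(s["position"],4),"yaw",round(y0,2),"shift units",np.round(r.T@d/.025,2),"turn units",round(t/5,2))
def crop(n,name,x0,y0,x1,y1,k):
    im=bot.snapshot(n)[y0:y1,x0:x1,::-1]; cv2.imwrite(f"pics/{name}.png",cv2.resize(im,None,fx=k,fy=k,interpolation=cv2.INTER_CUBIC))
E
python3 - <<'E'
from h import *
a=bot.snapshot("top")[155:285,145:395,::-1]; cv2.imwrite("pics/a.png",cv2.resize(a,None,fx=3.2,fy=3.2,interpolation=cv2.INTER_CUBIC))
b=bot.snapshot("side")[165:400,270:420,::-1]; cv2.imwrite("pics/b.png",cv2.resize(b,None,fx=2.5,fy=2.5,interpolation=cv2.INTER_CUBIC))
E
```

```text
(no output)
```

View pics/a.png

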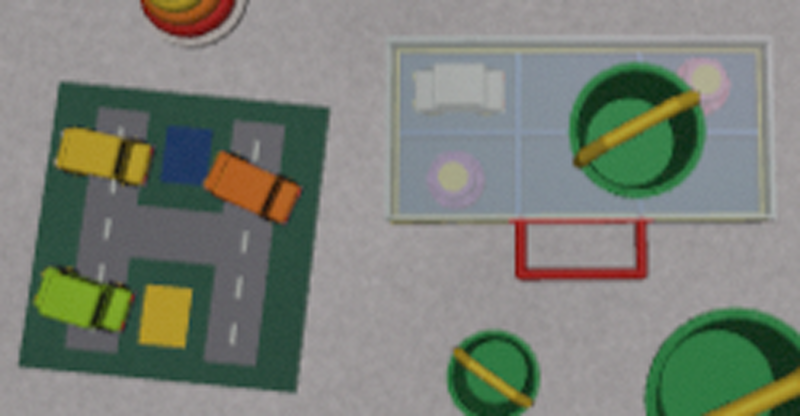

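View pics/b.png

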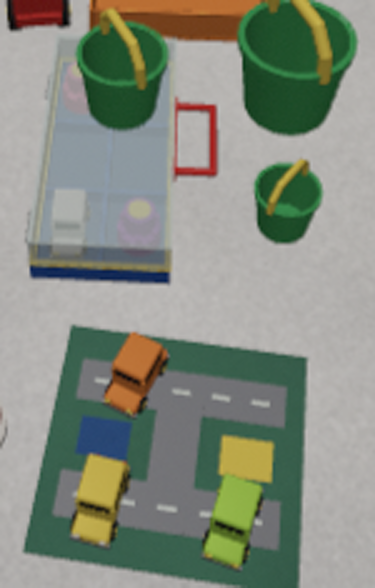

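The zoomed views show three mat cars (yellow, orange, lime; no red one). The case holds a white car in pocket 4, a mould in pocket 1 at top crop (455,180), and a second mould in pocket 6 at (706,82). The bucket arch runs (580,162) to (697,98) and the bar (519,274) to (644,274). Next I'll compute positions.

```bash
python3 - <<'E'
from h import *
A=lambda u,v,z:px("top",145+u/3.2,155+v/3.2,z)
B=lambda u,v,z:px("side",270+u/2.5,165+v/2.5,z)
print("arch ends top@.185",A(580,162,.18),A(697,98,.18), "mid",A(640,130,.192))
print("arch tri",tri(145+640/3.2,155+129/3.2,270+124/2.5,165+44/2.5))
print("rim centre top .156",A(637,130,.156))
print("bar",A(519,273,.06),A(644,273,.06),"side",B(212,107,.06),B(213,172,.06))
print("tray side near bottom corners",B(32,277,0),B(168,280,0)," lid top corners top",[A(u,v,.068) for u,v in((390,38),(772,38),(390,218),(772,218))])
for n,c in dict(y=[(62,130),(120,139),(115,180),(57,173)],o=[(222,152),(272,178),(262,215),(206,183)],l=[(45,268),(105,288),(95,325),(36,303)]).items():
    p=np.array([A(u,v,.054) for u,v in c]); d=p[1]-p[0]+p[2]-p[3]
    print(n,p.mean(0),np.degrees(np.arctan2(d[1],d[0])),"len",np.linalg.norm(d)/2,"wid",np.linalg.norm(p[3]-p[0]))
print("crate corners rim",[px("top",u,v,.05) for u,v in((407,181),(481,181),(486,268),(410,268))])
print("mould",A(455,180,.058),A(706,80,.058))
go(.5,0,.3,0)
E
```

```text
arch ends top@.185 [ 0.5188 -0.0101  0.18  ] [ 0.5667 -0.0975  0.18  ] mid [ 0.5413 -0.0538  0.192 ]
arch tri (array([ 0.5448, -0.0559,  0.1654]), np.float64(0.0007))
rim centre top .156 [ 0.5456 -0.0543  0.156 ]
bar [0.438  0.0369 0.06  ] [ 0.4379 -0.0666  0.06  ] side [ 0.4386 -0.0634  0.06  ] [0.4378 0.0376 0.06  ]
tray side near bottom corners [0.6344 0.1501 0.    ] [0.484  0.1452 0.    ]  lid top corners top [array([0.6336, 0.1452, 0.068 ]), array([ 0.6342, -0.1756,  0.068 ]), array([0.4831, 0.1429, 0.068 ]), array([ 0.4829, -0.1724,  0.068 ])]
y [0.536125 0.39655  0.054   ] -97.82326727296424 len 0.048854708063808955 wid 0.03618646155677564
o [0.513975 0.269575 0.054   ] -118.45323918381894 len 0.05089818267875585 wid 0.02884874347350334
l [0.419825 0.406475 0.054   ] -109.2306723756613 len 0.05237236866898422 wid 0.029320470664707953
crate corners rim [array([ 0.5987, -0.235 ,  0.05  ]), array([ 0.5989, -0.4387,  0.05  ]), array([ 0.3639, -0.4403,  0.05  ]), array([ 0.3645, -0.2365,  0.05  ])]
mould [0.5152 0.0905 0.058 ] [ 0.6    -0.1207  0.058 ]
t 0.2 pos [ 0.2767 -0.5599  0.2305] yaw 26.29 shift units [ 17.93 -16.13  -2.75] turn units 5.26
```

```bash
R='x'; python3 -m jog '[[[0,0,-0.15],-1],[[0,0,-0.15],-1],[[0,0,-0.15],-1],[[0,0,-0.15],-1],[[0,0,-0.15],-1]]' 1 40
python3 -m jog '[[[0,0,-0.15],-1],[[0,0,-0.15],-1],[[0,0,-0.15],-1],[[0,0,-0.15],-1],[[0,0,-0.15],-1]]' >/dev/null
python3 -m jog '[[[0,0,-0.15],-1],[[0,0,-0.15],-1],[[0,0,-0.15],-1],[[0,0,-0.15],-1],[[0,0,-0.15],-1]]' >/dev/null
python3 -m jog '[[[0,0,-0.15],-1],[[0,0,-0.15],-1],[[0,0,-0.15],-1],[[0,0,-0.15],-0.5],[[0,0,0],0]]'
python3 - <<'E'
from h import *
go(.543,-.054,.27,118.7)
print(proj("side",(.543,-.054,.192)))
E
```

```text
t: 0.62
position: [0.2768, -0.5601, 0.2499]
tcp_rot: [0.901, 0.435, 0.0, -0.0]
ft_force: [-0.9, -0.5, -0.7]
gripper_width: 0.0851
gripper_force: 0.0
t: 1.87
position: [0.2769, -0.5606, 0.3032]
tcp_rot: [0.509, 0.861, -0.0, 0.0]
ft_force: [0.6, 0.9, 0.2]
gripper_width: 0.0853
gripper_force: 0.0
t 1.9 pos [ 0.2769 -0.5606  0.3032] yaw 118.83 shift units [12.62 19.1   1.31] turn units 0.03
[320.1 176.1]
```

```bash
python3 -m jog '[[[0.4,0.6,0],0],[[0.63,0.96,0],0],[[0.63,0.96,0],0],[[0.63,0.96,0],0],[[0.63,0.96,0],0]]' >/dev/null
python3 -m jog '[[[0.63,0.96,0],0],[[0.63,0.96,0],0],[[0.63,0.96,0],0],[[0.63,0.96,0],0],[[0.63,0.96,0],0]]' >/dev/null
python3 -m jog '[[[0.63,0.96,0],0],[[0.63,0.96,0],0],[[0.63,0.96,0],0],[[0.63,0.96,0],0],[[0.63,0.96,0],0]]' >/dev/null
python3 -m jog '[[[0.63,0.96,0],0],[[0.63,0.96,0],0],[[0.63,0.96,0],0],[[0.63,0.96,0],0],[[0.4,0.7,0],0]]' >/dev/null
python3 -m jog '[[[0,0,0],0],[[0,0,0],0]]'
python3 - <<'E'
from h import *
go(.543,-.054,.173,118.7)
crop("top","c",280,150,420,250,5)
E
```

```text
t: 3.7
position: [0.5377, -0.07, 0.302]
tcp_rot: [0.509, 0.861, -0.0, -0.0]
ft_force: [-0.5, -0.9, -0.2]
gripper_width: 0.085
gripper_force: 0.0
t 3.7 pos [ 0.5377 -0.07    0.302 ] yaw 118.87 shift units [0.46 0.5  5.16] turn units 0.03
```

View pics/c.png

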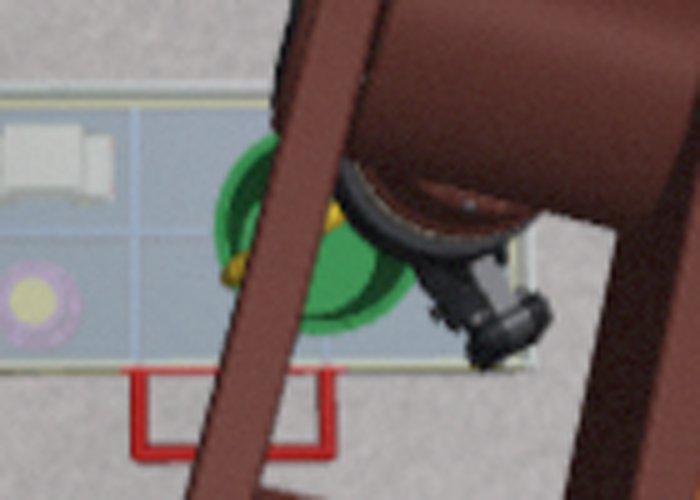

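The arm hides the view, with the gripper beside the arch, so I'll rely on the numbers: correct, descend and grip.

```bash
python3 -m jog '[[[0.46,0.5,0],0],[[0,0,1],0],[[0,0,1],0],[[0,0,1],0],[[0,0,1],0]]' >/dev/null
python3 -m jog '[[[0,0,1],0],[[0,0,0.16],0],[[0,0,0],0]]'
python3 -m jog '[[[0,0,0],0],[[0,0,0],0],[[0,0,0],0],[[0,0,0],0],[[0,0,0],0]]' 0 60
python3 -m jog '[[[0,0,0],0],[[0,0,0],0],[[0,0,0],0],[[0,0,0],0],[[0,0,0],0]]'
python3 -m jog '[[[0,0,-0.5],0],[[0,0,-1],0],[[0,0,-0.5],0],[[0,0,0],0]]'
python3 - <<'E'
from h import *
crop("side","d",250,120,450,280,3.5)
go(.5315,-.337,.21,90)
E
```

```text
t: 4.42
position: [0.5409, -0.0554, 0.1713]
tcp_rot: [0.51, 0.86, -0.001, -0.003]
ft_force: [0.8, 1.2, -0.3]
gripper_width: 0.0854
gripper_force: 0.0
t: 4.83
position: [0.544, -0.0548, 0.1749]
tcp_rot: [0.509, 0.861, 0.0, 0.001]
ft_force: [-1.9, -0.1, -0.4]
gripper_width: 0.0258
gripper_force: 0.0
t: 5.25
position: [0.544, -0.0546, 0.1744]
tcp_rot: [0.509, 0.861, 0.0, 0.001]
ft_force: [1.5, 1.0, 3.7]
gripper_width: 0.0099
gripper_force: 58.7
t: 5.58
position: [0.5453, -0.0552, 0.2273]
tcp_rot: [0.509, 0.861, 0.001, 0.003]
ft_force: [0.2, 0.2, 0.6]
gripper_width: 0.0095
gripper_force: 58.7
t 5.6 pos [ 0.5443 -0.055   0.2255] yaw 118.79 shift units [-9.64 -5.89  0.63] turn units 5.76
```

View pics/d.png

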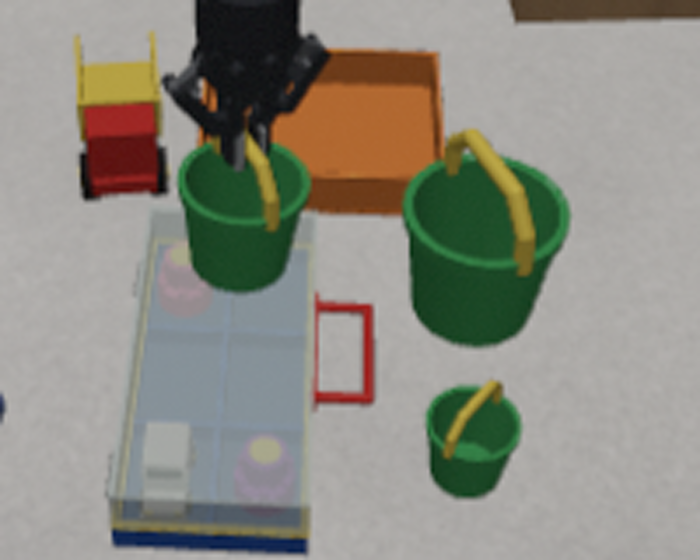

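The bucket hangs upright in the grip, clear of the lid, and the crate is free. I'll carry it there.

```bash
python3 -m jog '[[[-0.2,-0.13,0],0],[[-0.4,-0.26,0],0],[[-0.6,-0.4,0],0],[[-0.6,-0.4,0],0],[[-0.6,-0.4,0],0]]' >/dev/null
python3 -m jog '[[[-0.6,-0.4,0],0],[[-0.6,-0.4,0],0],[[-0.6,-0.4,0],0],[[-0.6,-0.4,0],0],[[-0.6,-0.4,0],0]]' >/dev/null
python3 -m jog '[[[-0.6,-0.4,0],0],[[-0.6,-0.4,0],0],[[-0.6,-0.4,0],0],[[-0.6,-0.4,0],0],[[-0.6,-0.4,0],0]]' >/dev/null
python3 -m jog '[[[-0.6,-0.4,0],0],[[-0.4,-0.26,0],0],[[0,0,0],0],[[0,0,0],0],[[0,0,0],0]]'
python3 - <<'E'
from h import *
go(.5215,-.337,.112,118.8)
E
```

```text
t: 7.3
position: [0.519, -0.335, 0.2227]
tcp_rot: [0.509, 0.861, 0.0, -0.001]
ft_force: [0.5, -0.3, -1.8]
gripper_width: 0.0098
gripper_force: 58.6
t 7.3 pos [ 0.519  -0.335   0.2227] yaw 118.78 shift units [-0.13  0.05  4.43] turn units -0.0
```

```bash
python3 -m jog '[[[0,0,0.5],0],[[0,0,0.8],0],[[0,0,0.8],0],[[0,0,0.8],0],[[0,0,0.8],0]]' >/dev/null
python3 -m jog '[[[0,0,0.3],0],[[0,0,0.2],0],[[0,0,0.15],0],[[0,0,0],0],[[0,0,0],0]]'
python3 -m jog '[[[0,0,0.05],0],[[0,0,0.05],0],[[0,0,0],0]]'
python3 -m jog '[[[0,0,0],0],[[0,0,0],0],[[0,0,0],0],[[0,0,0],0],[[0,0,0],0]]' 0.7
python3 -m jog '[[[0,0,-0.4],0],[[0,0,-0.8],0],[[0,0,-1],0],[[0,0,-1],0],[[0,0,-1],0]]'
python3 - <<'E'
from h import *
crop("side","e",250,110,450,270,3)
go(.438,-.0148,.12,90)
E
```

```text
t: 8.13
position: [0.5202, -0.3362, 0.1159]
tcp_rot: [0.509, 0.861, -0.0, 0.001]
ft_force: [-0.5, 0.2, -1.4]
gripper_width: 0.0097
gripper_force: 58.6
t: 8.38
position: [0.5197, -0.336, 0.1129]
tcp_rot: [0.509, 0.861, -0.0, 0.001]
ft_force: [-0.3, 0.2, -1.3]
gripper_width: 0.01
gripper_force: 58.6
t: 8.8
position: [0.5196, -0.336, 0.1126]
tcp_rot: [0.509, 0.861, -0.0, 0.0]
ft_force: [-0.6, -0.7, 0.4]
gripper_width: 0.0599
gripper_force: 0.0
t: 9.22
position: [0.5194, -0.3357, 0.2191]
tcp_rot: [0.509, 0.861, -0.0, 0.0]
ft_force: [0.6, -0.0, 0.1]
gripper_width: 0.0598
gripper_force: 0.0
t 9.3 pos [ 0.5222 -0.338   0.2261] yaw 118.79 shift units [13.    3.26  4.12] turn units 5.76
```

View pics/e.png

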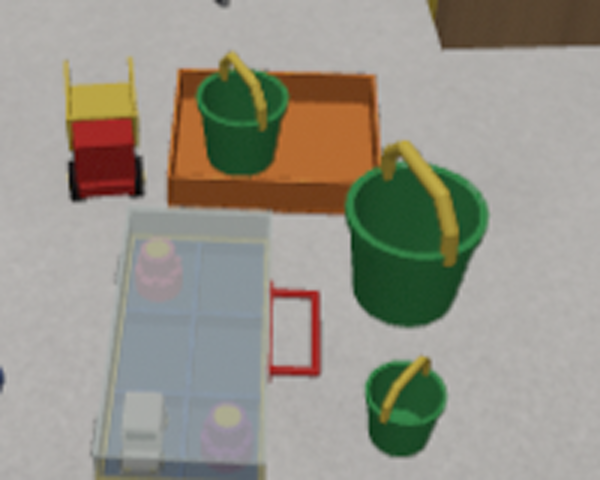

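The bucket stands upright in the crate. I'll go to the lid bar with the gripper half open and the fingers closing along x.

```bash
python3 -m jog '[[[0,0,0],1],[[0,0,0],1],[[0,0,0],1],[[0,0,0],1],[[0,0,0],1]]' 0.5 >/dev/null
python3 -m jog '[[[0,0,0],0.76],[[0.5,-0.1,0],0],[[0.9,-0.23,0],0],[[0.95,-0.24,0],0],[[0.95,-0.24,0],0]]' >/dev/null
python3 -m jog '[[[0.95,-0.24,0],0],[[0.95,-0.24,0],0],[[0.95,-0.24,0],0],[[0.95,-0.24,0],0],[[0.95,-0.24,0],0]]' >/dev/null
python3 -m jog '[[[0.95,-0.24,0],0],[[0.95,-0.24,0],0],[[0.95,-0.24,0],0],[[0.95,-0.24,0],0],[[0.95,-0.24,0],0]]' >/dev/null
python3 -m jog '[[[0,0,0],0],[[0,0,0],0],[[0,0,0],0]]'
python3 - <<'E'
from h import *
go(.438,.005,.041,90)
E
```

```text
t: 11.18
position: [0.4392, -0.0157, 0.2176]
tcp_rot: [0.707, 0.708, 0.0, 0.0]
ft_force: [-0.1, -0.2, 0.7]
gripper_width: 0.0426
gripper_force: 0.0
t 11.2 pos [ 0.4392 -0.0157  0.2176] yaw 90.08 shift units [ 0.83 -0.05  7.06] turn units 0.02
```

```bash
python3 -m jog '[[[0.6,-0.04,0],0],[[0.2,0,1],0],[[0,0,1],0],[[0,0,1],0],[[0,0,1],0]]' >/dev/null
python3 -m jog '[[[0,0,1],0],[[0,0,1],0],[[0,0,0.7],0],[[0,0,0.35],0],[[0,0,0],0]]'
python3 -m jog '[[[0,0,0],0],[[0,0,0],0],[[0,0,0],0],[[0,0,0],0],[[0,0,0],0]]' 0 30
python3 - <<'E'
from h import *
go(.438,.005,.041,90)
p=bot.read_state()["position"]; h=np.array([.637,.024]); g=np.array([p[0],.060])-h
prev=g; t0=0
for a in np.r_[np.arange(.1,1.9,.12),1.87]:
    c,s=np.cos(a),np.sin(a); q=np.array([g[0]*c+g[1]*s, -g[0]*s+g[1]*c]); d=(q-prev)/.025; prev=q
    print(round(a,2),"row y,z",np.round([d[0],-d[1]],2))
E
```

```text
t: 12.02
position: [0.4364, 0.0037, 0.039]
tcp_rot: [0.708, 0.707, -0.002, -0.002]
ft_force: [-0.6, 0.3, 0.2]
gripper_width: 0.0425
gripper_force: 0.0
t: 12.43
position: [0.4395, 0.0038, 0.0426]
tcp_rot: [0.707, 0.707, 0.001, 0.001]
ft_force: [-1.0, -0.9, 6.7]
gripper_width: 0.0089
gripper_force: 29.5
t 12.4 pos [0.4395 0.0038 0.0426] yaw 90.02 shift units [ 0.05 -0.06  0.06] turn units 0.0
0.1 row y,z [ 0.18 -0.78]
0.22 row y,z [ 0.32 -0.91]
0.34 row y,z [ 0.43 -0.86]
0.46 row y,z [ 0.53 -0.81]
0.58 row y,z [ 0.62 -0.74]
0.7 row y,z [ 0.7  -0.66]
0.82 row y,z [ 0.78 -0.57]
0.94 row y,z [ 0.84 -0.47]
1.06 row y,z [ 0.89 -0.37]
1.18 row y,z [ 0.93 -0.26]
1.3 row y,z [ 0.95 -0.14]
1.42 row y,z [ 0.96 -0.03]
1.54 row y,z [0.96 0.09]
1.66 row y,z [0.94 0.2 ]
1.78 row y,z [0.91 0.31]
1.87 row y,z [0.66 0.3 ]
```

```bash
python3 -m jog '[[[0,0.06,-0.39],0],[[0,0.12,-0.39],0],[[0,0.15,-0.46],0],[[0,0.17,-0.45],0],[[0,0.2,-0.44],0]]' | grep -E 'pos|ft|width'
python3 -m jog '[[[0,0.23,-0.42],0],[[0,0.25,-0.41],0],[[0,0.28,-0.4],0],[[0,0.3,-0.38],0],[[0,0.32,-0.36],0]]' | grep -E 'pos|ft|width'
python3 -m jog '[[[0,0.34,-0.34],0],[[0,0.36,-0.32],0],[[0,0.38,-0.3],0],[[0,0.4,-0.27],0],[[0,0.41,-0.25],0]]' | grep -E 'pos|ft|width'
python3 - <<'E'
from h import *
p=bot.read_state()["position"]; print(p); h=np.array([.637,.0065]); v=np.array([p[0],p[2]])-h; print(np.linalg.norm(v),np.hypot(.1975,.036),np.arctan2(v[1],-v[0])-np.arctan2(.036,.1975))
E
```

```text
position: [0.456, 0.0039, 0.095]
ft_force: [3.8, -2.9, -5.7]
gripper_width: 0.0089
position: [0.4876, 0.0041, 0.1438]
ft_force: [-7.7, -3.5, 3.0]
gripper_width: 0.0089
position: [0.5355, 0.0043, 0.1831]
ft_force: [-11.0, -1.8, 11.7]
gripper_width: 0.0087
[0.53554203 0.00425528 0.1831089 ]
0.20367725336113743 0.20075420294479515 0.8690552486206045
```

```bash
python3 -m jog '[[[0,0.42,-0.23],0],[[0,0.43,-0.2],0],[[0,0.45,-0.18],0],[[0,0.46,-0.15],0],[[0,0.47,-0.12],0]]' | grep -E 'pos|ft|width'
python3 -m jog '[[[0,0.47,-0.09],0],[[0,0.48,-0.06],0],[[0,0.48,-0.03],0],[[0,0.48,0],0],[[0,0.48,0.03],0]]' | grep -E 'pos|ft|width'
python3 -m jog '[[[0,0.48,0.06],0],[[0,0.47,0.09],0],[[0,0.47,0.12],0],[[0,0.46,0.14],0],[[0,0.45,0.17],0]]' | grep -E 'pos|ft|width'
python3 -m jog '[[[0,0.36,0.16],0],[[0,0.3,0.15],0],[[0,0,0],0],[[0,0,0],0]]' | grep -E 'pos|ft|width'
python3 - <<'E'
from h import *
p=bot.read_state()["position"]; h=np.array([.637,.0065]); v=np.array([p[0],p[2]])-h; print(p,np.linalg.norm(v),np.arctan2(v[1],-v[0])-np.arctan2(.036,.1975))
E
```

```text
position: [0.5938, 0.0045, 0.2049]
ft_force: [-4.0, -1.0, 4.5]
gripper_width: 0.0087
position: [0.6539, 0.0047, 0.2082]
ft_force: [-1.9, -0.7, 2.5]
gripper_width: 0.0089
position: [0.7124, 0.0049, 0.1934]
ft_force: [-0.9, -1.3, 1.7]
gripper_width: 0.0089
position: [0.7297, 0.005, 0.1851]
ft_force: [2.9, 1.6, 3.0]
gripper_width: 0.0089
[0.72965253 0.00495108 0.18514871] 0.20124575348417353 1.8689373428673541
```

```bash
python3 -m jog '[[[0,0.1,0.06],0],[[0,0.08,0.05],0],[[0,0,0],0],[[0,0,0],0]]' | grep -E 'pos|ft|width'
python3 -m jog '[[[0,0,0],0],[[0,0,0],0],[[0,0,0],0],[[0,0,0],0]]' 0.5 | grep -E 'pos|ft|width'
python3 -m jog '[[[0,0,-0.5],0],[[0,0,-1],0],[[0,0,-1],0],[[0,0,-1],0],[[0,0,-1],0]]' | grep -E 'pos|ft|width'
python3 -m jog '[[[0,-1,0],0],[[0,-1,0],0],[[0,-1,0],0],[[0,-1,0],0],[[0,-1,0],0]]' | grep -E 'pos|ft|width'
python3 -m jog '[[[0,-1,0],0],[[0,-1,0],0],[[0,-1,0],0],[[0,-1,0],0],[[0,0,0],0]]' 0.8| grep -E 'pos|ft|width'
python3 - <<'E'
from h import *
im=bot.snapshot("top")[130:330,140:500,::-1]; cv2.imwrite("pics/f.png",cv2.resize(im,None,fx=2.2,fy=2.2,interpolation=cv2.INTER_CUBIC))
im=bot.snapshot("side")[100:400,200:420,::-1]; cv2.imwrite("pics/g.png",cv2.resize(im,None,fx=2,fy=2,interpolation=cv2.INTER_CUBIC))
E
```

```text
position: [0.7334, 0.0049, 0.1832]
ft_force: [3.2, 2.6, 5.6]
gripper_width: 0.0085
position: [0.7309, 0.0038, 0.1797]
ft_force: [0.1, 0.2, 0.4]
gripper_width: 0.0427
position: [0.732, 0.004, 0.2956]
ft_force: [0.8, 0.4, -0.3]
gripper_width: 0.0426
position: [0.6059, 0.004, 0.2946]
ft_force: [-0.3, -1.0, 1.0]
gripper_width: 0.0424
position: [0.5032, 0.0045, 0.294]
ft_force: [-0.4, -0.1, -0.0]
gripper_width: 0.068
```

View pics/f.png

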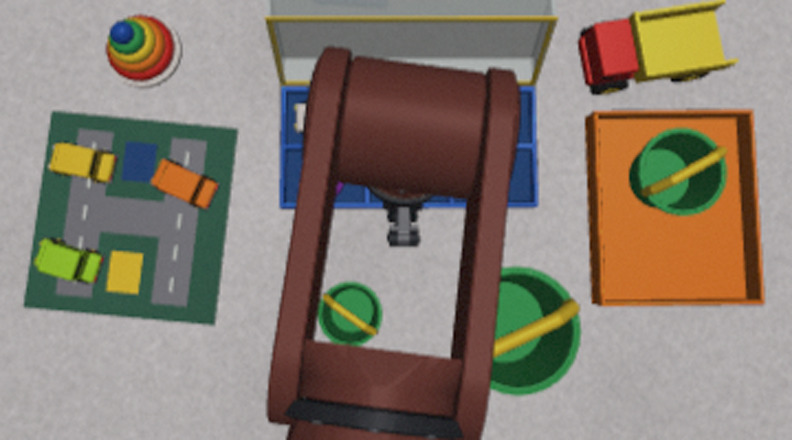

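View pics/g.png

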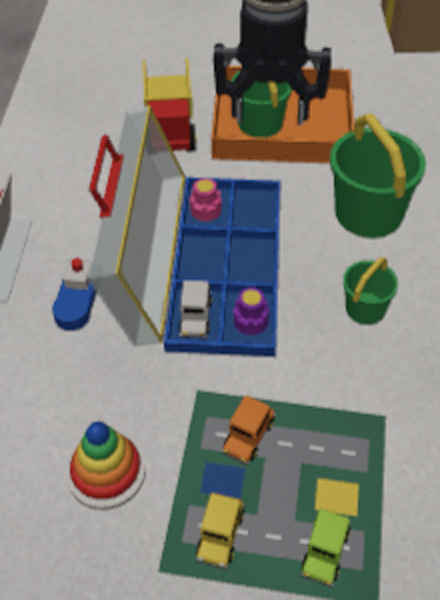

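The lid is fully open. Purple mould is in pocket 1, pink in pocket 6, and the white car in pocket 4; pockets 2, 3 and 5 are empty. The bucket is upright in the crate.

```bash
python3 - <<'E'
from h import *
print("purple",px("side",325.5,248,.059),tri(145+455/3.2,155+178/3.2,325.5,248));print("pink",px("side",302.5,193,.059),tri(145+706/3.2,155+80/3.2,302.5,193))
go(.515,.0905,.029,90); go(.6,-.121,.029,90)
E
```

```text
purple [0.5196 0.0922 0.059 ] (array([0.5183, 0.0905, 0.0566]), np.float64(0.0026))
pink [ 0.6005 -0.1177  0.059 ] (array([ 0.6006, -0.1211,  0.0556]), np.float64(0.0005))
t 17.3 pos [0.5069 0.0041 0.2948] yaw 89.97 shift units [ 3.46  0.3  10.63] turn units -0.01
t 17.3 pos [0.5069 0.0041 0.2948] yaw 89.97 shift units [-5.    3.71 10.64] turn units -0.01
```

```bash
python3 -m jog '[[[0.6,0.1,0.5],0],[[0.9,0.12,1],0],[[0.9,0.12,1],0],[[0.9,0.1,1],0],[[0.17,0,1],0]]' 0.7 >/dev/null
python3 -m jog '[[[0,0,1],0],[[0,0,1],0],[[0,0,1],0],[[0,0,0.5],0],[[0,0,0],0]]' |grep pos
python3 -m jog '[[[0,0,0],0]]' >/dev/null
python3 - <<'E'
from h import *
go(.518,.091,.029,90)
E
```

```text
position: [0.5162, 0.0909, 0.0904]
t 18.2 pos [0.5188 0.0909 0.0937] yaw 89.98 shift units [ 0.   -0.03  2.59] turn units -0.0
```

```bash
python3 -m jog '[[[0,0,1],0],[[0,0,1],0],[[0,0,0.4],0],[[0,0,0.2],0],[[0,0,0],0]]' |grep -E 'pos|ft'
python3 -m jog '[[[0,0,0],0],[[0,0,0],0],[[0,0,0],0],[[0,0,0],0],[[0,0,0],0]]' 0 25|grep -E 'pos|ft|grip'
python3 -m jog '[[[0,0,-0.4],0],[[0,0,-0.8],0],[[0,0,-1],0],[[0,0,-1],0],[[0,0,-1],0]]' |grep -E 'pos|ft|grip'
python3 -m jog '[[[0,0,-1],0],[[0,0,-0.8],0],[[0,0,0],0],[[0,0,0],0]]' |grep -E 'pos|ft|grip'
python3 - <<'E'
from h import *
go(.414,-.295,.031,90)
E
```

```text
position: [0.5185, 0.0909, 0.029]
ft_force: [-0.2, -0.2, 0.7]
position: [0.5206, 0.0911, 0.0312]
ft_force: [-0.7, -0.1, 6.1]
gripper_width: 0.0356
gripper_force: 37.9
position: [0.5177, 0.091, 0.1352]
ft_force: [-0.1, 0.1, -0.7]
gripper_width: 0.0358
gripper_force: 36.9
position: [0.5193, 0.091, 0.1807]
ft_force: [0.1, 0.0, -1.7]
gripper_width: 0.0355
gripper_force: 36.9
t 19.8 pos [0.5193 0.091  0.1807] yaw 89.99 shift units [-15.44  -4.23   5.97] turn units -0.0
```

```bash
python3 -m jog '[[[-0.5,0,0],0],[[-0.97,0,0],0],[[-0.97,0,0],0],[[-0.97,0,0],0],[[-0.97,0,0],0]]' >/dev/null
python3 -m jog '[[[-0.97,0,0],0],[[-0.97,0,0],0],[[-0.97,0,0],0],[[-0.97,0,0],0],[[-0.97,0,0],0]]' >/dev/null
python3 -m jog '[[[-0.96,-0.7,0],0],[[-0.96,-0.7,0],0],[[-0.96,-0.7,0],0],[[-0.96,-0.7,0],0],[[-0.96,-0.7,0],0]]' >/dev/null
python3 -m jog '[[[-0.96,-0.7,0],0],[[-0.5,0,0],0],[[0,0,0],0],[[0,0,0],0]]' |grep -E 'pos|grip'
python3 - <<'E'
from h import *
go(.414,-.295,.032,90)
E
```

```text
position: [0.4123, -0.2961, 0.1774]
gripper_width: 0.0354
gripper_force: 36.9
t 21.4 pos [ 0.4123 -0.2961  0.1774] yaw 89.87 shift units [0.03 0.08 5.81] turn units -0.03
```

```bash
python3 -m jog '[[[0,0.05,0.5],0],[[0,0,1],0],[[0,0,1],0],[[0,0,1],0],[[0,0,1],0]]' >/dev/null
python3 -m jog '[[[0,0,0.7],0],[[0,0,0.4],0],[[0,0,0.2],0],[[0,0,0],0],[[0,0,0],0]]' |grep -E 'pos|ft'
python3 -m jog '[[[0,0,0],0],[[0,0,0],0],[[0,0,0],0]]' 0.55 |grep -E 'pos|ft|grip'
python3 -m jog '[[[0,0,-0.5],0],[[0,0,-1],0],[[0,0,-1],0],[[0,0,-1],0],[[0,0,-1],0]]' |grep -E 'pos|ft|grip'
python3 -m jog '[[[0,0,-1],0],[[0,0,-0.5],0],[[0,0,0],0]]' 0.65|grep -E 'pos|ft|grip'
python3 - <<'E'
from h import *
go(.5995,-.121,.03,90)
E
```

```text
position: [0.4152, -0.2963, 0.0344]
ft_force: [-0.4, -0.0, -1.1]
position: [0.4153, -0.2971, 0.0351]
ft_force: [0.1, -0.2, 0.6]
gripper_width: 0.047
gripper_force: 0.0
position: [0.4144, -0.2964, 0.1481]
ft_force: [0.2, 0.6, 0.3]
gripper_width: 0.047
gripper_force: 0.0
position: [0.4166, -0.2984, 0.1883]
ft_force: [0.2, -0.3, 0.6]
gripper_width: 0.0556
gripper_force: 0.0
t 23.1 pos [ 0.4166 -0.2984  0.1883] yaw 89.98 shift units [7.14 7.27 6.33] turn units -0.0
```

```bash
python3 -m jog '[[[0.6,0.6,0],0],[[0.9,0.9,0],0],[[0.95,0.95,0],0],[[0.95,0.95,0],0],[[0.95,0.95,0],0]]' >/dev/null
python3 -m jog '[[[0.95,0.95,0],0],[[0.95,0.95,0],0],[[0.89,1,0],0],[[0,0,1],0],[[0,0,1],0]]' >/dev/null
python3 -m jog '[[[0,0,1],0],[[0,0,0],0],[[0,0,0],0]]' |grep -E 'pos|grip'
python3 - <<'E'
from h import *
go(.5995,-.121,.03,90)
E
```

```text
position: [0.5929, -0.1169, 0.1052]
gripper_width: 0.0556
gripper_force: 0.0
t 24.2 pos [ 0.5929 -0.1169  0.1052] yaw 89.99 shift units [-0.17  0.29  3.01] turn units -0.0
```

```bash
python3 -m jog '[[[-0.17,0.29,0.6],0],[[0,0,1],0],[[0,0,0.8],0],[[0,0,0.45],0],[[0,0,0.15],0]]' >/dev/null
python3 -m jog '[[[0,0,0],0],[[0,0,0],0]]' |grep -E 'pos|ft'
python3 -m jog '[[[0,0,0],0],[[0,0,0],0],[[0,0,0],0],[[0,0,0],0]]' 0 25|grep -E 'pos|ft|grip'
python3 -m jog '[[[0,0,-0.4],0],[[0,0,-0.8],0],[[0,0,-1],0],[[0,0,-1],0],[[0,0,-1],0]]' |grep -E 'pos|ft|grip'
python3 -m jog '[[[0,0,-1],0],[[0,0,-0.8],0],[[0,0,0],0],[[0,0,0],0]]' |grep -E 'pos|ft|grip'
python3 - <<'E'
from h import *
go(.415,-.378,.034,90)
E
```

```text
position: [0.604, -0.1225, 0.0352]
ft_force: [0.3, -0.4, -0.4]
position: [0.6046, -0.1226, 0.0359]
ft_force: [-0.4, 0.0, 6.1]
gripper_width: 0.0351
gripper_force: 25.5
position: [0.6021, -0.1218, 0.1396]
ft_force: [-0.8, 0.6, -1.1]
gripper_width: 0.035
gripper_force: 25.2
position: [0.6037, -0.1223, 0.1855]
ft_force: [-0.4, 0.2, -0.4]
gripper_width: 0.0353
gripper_force: 25.2
t 25.9 pos [ 0.6037 -0.1223  0.1855] yaw 89.99 shift units [-10.22  -7.57   6.05] turn units -0.0
```

```bash
python3 -m jog '[[[-0.4,-0.6,0],0],[[-0.8,-0.95,0],0],[[-0.8,-0.95,0],0],[[-0.8,-0.95,0],0],[[-0.8,-0.95,0],0]]' >/dev/null
python3 -m jog '[[[-0.8,-0.95,0],0],[[-0.8,-0.95,0],0],[[-0.8,-0.95,0],0],[[-0.85,-0.3,0],0],[[-0.9,0,0],0]]' >/dev/null
python3 -m jog '[[[-0.9,0,0],0],[[-0.9,0,0],0],[[-0.7,0,0],0],[[0,0,0],0],[[0,0,0],0]]' |grep -E 'pos|grip'
python3 - <<'E'
from h import *
go(.415,-.378,.036,90)
E
```

```text
position: [0.4129, -0.3776, 0.1814]
gripper_width: 0.0355
gripper_force: 25.3
t 27.1 pos [ 0.4129 -0.3776  0.1814] yaw 89.9 shift units [-0.04  0.1   5.82] turn units -0.02
```

```bash
python3 -m jog '[[[0,0.05,0.5],0],[[0,0,1],0],[[0,0,1],0],[[0,0,1],0],[[0,0,1],0]]' >/dev/null
python3 -m jog '[[[0,0,0.7],0],[[0,0,0.4],0],[[0,0,0.2],0],[[0,0,0],0],[[0,0,0],0]]' |grep -E 'pos|ft'
python3 -m jog '[[[0,0,0],0],[[0,0,0],0],[[0,0,0],0]]' 0.55 |grep -E 'pos|ft|grip'
python3 -m jog '[[[0,0,-0.5],0],[[0,0,-1],0],[[0,0,-1],0],[[0,0,-1],0],[[0,0,-1],0]]' |grep -E 'pos|ft|grip'
python3 -m jog '[[[0,0,-1],0],[[0,0,-1],0],[[0,0,0],0]]' 0.9|grep -E 'pos|ft|grip'
python3 - <<'E'
from h import *
im=bot.snapshot("top")[130:330,140:500,::-1]; cv2.imwrite("pics/i.png",cv2.resize(im,None,fx=2.2,fy=2.2,interpolation=cv2.INTER_CUBIC))
im=bot.snapshot("side")[270:400,200:440,::-1]; cv2.imwrite("pics/j.png",cv2.resize(im,None,fx=2.5,fy=2.5,interpolation=cv2.INTER_CUBIC))
go(.514,.269,.2,62)
E
```

```text
position: [0.4159, -0.3781, 0.0391]
ft_force: [0.9, 0.1, 0.5]
position: [0.416, -0.3789, 0.0398]
ft_force: [0.4, 0.4, -0.1]
gripper_width: 0.047
gripper_force: 0.0
position: [0.4155, -0.3784, 0.1537]
ft_force: [0.8, -1.0, -0.5]
gripper_width: 0.0467
gripper_force: 0.0
position: [0.4182, -0.3815, 0.2094]
ft_force: [0.4, -0.6, -0.1]
gripper_width: 0.0768
gripper_force: 0.0
t 29.0 pos [ 0.4162 -0.3793  0.2041] yaw 89.98 shift units [25.93  3.9   0.08] turn units 5.6
```

View pics/i.png

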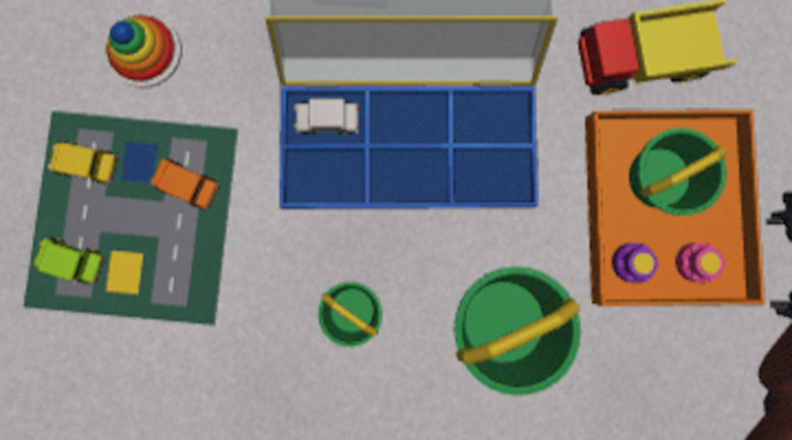

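Both moulds stand in the crate with the bucket. The case holds only the white car and the lid is open; the cars haven't moved. I'll fit the car poses with a box model in both cameras.

```bash
cat > cars.py <<'E'
from h import *
from scipy.optimize import minimize
def box(l,w,z0,z1,ox): return np.array([(ox+a*l/2,b*w/2,z) for a in(-1,1) for b in(-1,1) for z in(z0,z1)])
BX=[box(.078,.040,.004,.020,0),box(.044,.036,.02,.054,-.002)]
HUE=dict(o=(6,14,.514,.269,-118),y=(20,27,.536,.397,-98),l=(32,45,.42,.406,-109))
def cam(n):
    c=bot.get_calibration(n); P=np.array(c["pose"]); f=200/np.tan(np.radians(c["vfov"]/2)); return P,f,c["cx"],c["cy"]
def pr(C,p):
    P,f,cx,cy=C; q=(p-P[:3,3])@P[:3,:3]; return np.c_[cx-f*q[:,0]/q[:,2],cy+f*q[:,1]/q[:,2]]
def fit(which="oyl",r=.09):
    C={n:cam(n) for n in("top","side")}; I={n:cv2.cvtColor(bot.snapshot(n),cv2.COLOR_RGB2HSV) for n in C}; K=4
    for k in which:
        h0,h1,x,y,a=HUE[k]; M={};E={}
        for n in C:
            m=cv2.inRange(I[n],(h0,120,60),(h1,255,255))
            u,v=pr(C[n],np.array([[x,y,.03]]))[0]; N,L,S,G=cv2.connectedComponentsWithStats(cv2.morphologyEx(m,cv2.MORPH_CLOSE,np.ones((5,5))))
            ok=[i for i in range(1,N) if S[i,4]>60]; i=min(ok,key=lambda i:np.hypot(*(G[i]-(u,v)))); M[n]=(L==i)
            cc=np.zeros((400,640),np.uint8); p=np.argwhere(M[n])[:,::-1].astype(np.int32); cv2.fillConvexPoly(cc,cv2.convexHull(p),1); M[n]=cv2.GaussianBlur(cc.astype(float),(0,0),.8)
        def cost(q):
            t=q[2]*.1;c,s=np.cos(t),np.sin(t);e=0
            for n in C:
                im=np.zeros((400,640),np.uint8); z=[]
                for B in BX: z.append(pr(C[n],np.c_[q[0]*.01+c*B[:,0]-s*B[:,1],q[1]*.01+s*B[:,0]+c*B[:,1],B[:,2]]))
                cv2.fillConvexPoly(im,cv2.convexHull(np.round(np.vstack(z)*16).astype(np.int32)),255,cv2.LINE_AA,4)
                g=cv2.GaussianBlur(im/255.,(0,0),.8); e+=np.abs(g-M[n]).sum()/M[n].sum()
            return e
        b=None
        for da in(-10,0,10):
            q=minimize(cost,[x*100,y*100,np.radians(a+da)*10],method="Nelder-Mead",options=dict(initial_simplex=[[x*100+i,y*100+j,np.radians(a+da)*10+w] for i,j,w in((0,0,0),(1,0,0),(0,1,0),(0,0,1.5))]))
            if b is None or q.fun<b.fun:b=q
        print(k,"xy",np.round(b.x[:2]/100,4),"yaw",round(np.degrees(b.x[2]/10),1),"err",round(b.fun,3))
E
python3 -c "from cars import *; fit()"
```

```text
o xy [0.5127 0.2683] yaw -110.6 err 0.425
y xy [0.5403 0.3965] yaw -100.7 err 0.446
l xy [0.4187 0.4087] yaw -102.4 err 0.382
```

```bash
python3 -m jog '[[[0,0,-0.3],1],[[0,0,-0.3],1],[[0,0,-0.3],1],[[0,0,-0.3],1],[[0,0,-0.3],1]]' 0.8 >/dev/null
python3 -m jog '[[[0.5,-0.15,0],0],[[0.9,-0.27,0],0],[[0.95,-0.28,0],0],[[0.95,-0.28,0],0],[[0.95,-0.28,0],0]]' >/dev/null
python3 -m jog '[[[0.95,-0.28,0],0],[[0.95,-0.28,0],0],[[0.95,-0.28,0],0],[[0.95,-0.28,0],0],[[0.95,-0.28,0],0]]' >/dev/null
python3 -m jog '[[[0.95,-0.28,0],0],[[0.95,-0.28,0],0],[[0.95,-0.28,0],0],[[0.95,-0.28,0],0],[[0.95,-0.28,0],0]]' >/dev/null
python3 -m jog '[[[0.95,-0.28,0],0],[[0.95,-0.28,0],0],[[0.95,-0.28,0],0],[[0.95,-0.28,0],0],[[0.95,-0.28,0],0]]' >/dev/null
python3 -m jog '[[[0.95,-0.28,0],0],[[0.95,-0.28,0],0],[[0.95,-0.28,0],0],[[0.95,-0.28,0],0],[[0.95,-0.28,0],0]]' >/dev/null
python3 -m jog '[[[0,0,0],0],[[0,0,0],0]]' |grep -E 'pos|grip'
python3 - <<'E'
from cars import *
fit("yl")
go(.514,.271,.1,65)
E
```

```text
position: [0.504, 0.222, 0.2368]
gripper_width: 0.0688
gripper_force: 0.0
y xy [0.5418 0.3954] yaw -98.5 err 3.001
l xy [0.4182 0.408 ] yaw -102.8 err 0.7
t 31.8 pos [0.5045 0.2206 0.2374] yaw 65.07 shift units [ 2.   -0.49  5.49] turn units 0.01
```

```bash
python3 -m jog '[[[1,-0.25,0.5],0],[[1,-0.25,1],0],[[0,0,1],0],[[0,0,1],0],[[0,0,1],0]]' >/dev/null
python3 -m jog '[[[0,0,1],0],[[0,0,0],0],[[0,0,0],0]]' |grep -E 'pos|grip'
python3 - <<'E'
from h import *
go(.514,.271,.026,65)
a=bot.snapshot("side")[270:370,270:400,::-1]; b=bot.snapshot("top")[170:270,140:270,::-1]
cv2.imwrite("pics/k.png",cv2.resize(np.hstack([a,b]),None,fx=3,fy=3,interpolation=cv2.INTER_CUBIC))
E
```

```text
position: [0.5137, 0.2699, 0.0994]
gripper_width: 0.0684
gripper_force: 0.0
t 32.5 pos [0.5137 0.2699 0.0994] yaw 64.94 shift units [0.06 0.   2.94] turn units -0.01
```

View pics/k.png

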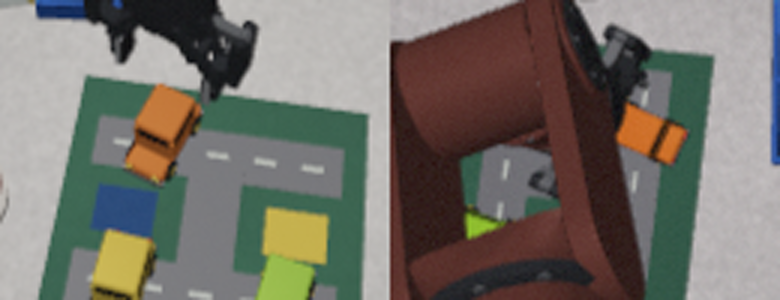

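The orange car hasn't moved: its roof is at side pixel (326,307), and the fingers straddle it. I'll descend and grip.

```bash
python3 -c "
from h import *
print(px('side',326,307,.055), proj('side',bot.read_state()['position']))"
python3 -m jog '[[[0,0,0.7],0],[[0,0,1],0],[[0,0,0.7],0],[[0,0,0.4],0],[[0,0,0.15],0]]' >/dev/null
python3 -m jog '[[[0,0,0],0],[[0,0,0],0]]' |grep -E 'pos|ft'
python3 -m jog '[[[0,0,0],0],[[0,0,0],0],[[0,0,0],0],[[0,0,0],0],[[0,0,0],0]]' 0 30|grep -E 'pos|ft|grip'
python3 -m jog '[[[0,0,-0.4],0],[[0,0,-0.8],0],[[0,0,-1],0],[[0,0,-1],0],[[0,0,0],0]]' |grep -E 'pos|ft|grip'
python3 - <<'E'
from h import *
go(.523,-.121,.032,90)
E
```

```text
[0.5103 0.2715 0.055 ] [323.6 296.4]
position: [0.5169, 0.2721, 0.0292]
ft_force: [-0.0, -0.0, 0.3]
position: [0.5167, 0.272, 0.0289]
ft_force: [-0.7, 0.7, 5.7]
gripper_width: 0.0354
gripper_force: 32.1
position: [0.5192, 0.2731, 0.1134]
ft_force: [1.0, 0.6, 0.4]
gripper_width: 0.0356
gripper_force: 31.5
t 34.0 pos [0.5192 0.2731 0.1134] yaw 65.0 shift units [-14.24   6.78   3.2 ] turn units -5.0
```

```bash
python3 -m jog '[[[0,0,-0.2],-1],[[0,0,-0.2],-1],[[0,0,-0.2],-1],[[0,0,-0.2],-1],[[0,0,-0.2],-1]]' >/dev/null
python3 -m jog '[[[-0.5,0,0],0],[[-0.9,0,0],0],[[-0.95,0,0],0],[[-0.95,0,0],0],[[-0.95,0,0],0]]' >/dev/null
python3 -m jog '[[[-0.95,0,0],0],[[-0.95,0,0],0],[[-0.95,0,0],0],[[-0.95,0,0],0],[[-0.95,0,0],0]]' >/dev/null
python3 -m jog '[[[-0.95,0,0],0],[[-0.95,0,0],0],[[-0.95,0,0],0],[[-0.95,0,0],0],[[-0.95,0,0],0]]' >/dev/null
python3 -m jog '[[[-0.95,0,0],0],[[-0.1,0,0],0],[[0,0,0],0],[[0,0,0],0]]' |grep -E 'pos|grip'
python3 - <<'E'
from h import *
go(.523,-.121,.034,90)
E
```

```text
position: [0.5144, -0.0983, 0.1317]
gripper_width: 0.0354
gripper_force: 31.4
t 36.0 pos [ 0.5144 -0.0983  0.1317] yaw 89.86 shift units [-0.91  0.35  3.91] turn units -0.03
```

```bash
python3 -m jog '[[[-0.91,0.35,0],0],[[0,0,0.7],0],[[0,0,1],0],[[0,0,1],0],[[0,0,0.6],0]]' >/dev/null
python3 -m jog '[[[0,0,0.3],0],[[0,0,0.15],0],[[0,0,0],0],[[0,0,0],0]]' |grep -E 'pos|ft'
python3 - <<'E'
from h import *
go(.523,-.121,.034,90)
E
```

```text
position: [0.525, -0.121, 0.0397]
ft_force: [0.1, 0.5, -0.9]
t 36.8 pos [ 0.525  -0.121   0.0397] yaw 90.02 shift units [ 0.   -0.08  0.23] turn units 0.0
```

```bash
python3 -m jog '[[[0,-0.05,0.12],0],[[0,0,0.08],0],[[0,0,0],0],[[0,0,0],0]]' |grep -E 'pos|ft'
python3 -m jog '[[[0,0,0],0],[[0,0,0],0],[[0,0,0],0]]' 0.65 |grep -E 'pos|ft|width'
python3 -m jog '[[[0,0,-0.5],0],[[0,0,-1],0],[[0,0,-1],0],[[0,0,-1],0],[[0,0,-1],0]]' |grep -E 'pos|ft'
python3 -m jog '[[[1,0,0],0],[[1,0,0],0],[[1,0,0],0],[[1,0,0],0],[[1,0,0],0]]' 0.8|grep -E 'pos|ft'
python3 - <<'E'
from cars import *
fit("yl")
HUE["o"]=(6,14,.523,-.121,-90); fit("o")
go(.541,.396,.1,81)
E
```

```text
position: [0.5231, -0.1213, 0.0342]
ft_force: [-0.4, -0.2, -0.9]
position: [0.5233, -0.1213, 0.0341]
ft_force: [0.1, 0.5, 1.0]
gripper_width: 0.0556
position: [0.523, -0.1212, 0.1484]
ft_force: [1.1, -0.5, -0.4]
position: [0.5232, 0.0048, 0.1477]
ft_force: [-0.5, -0.5, 0.5]
y xy [0.5404 0.3981] yaw -99.8 err 0.438
l xy [0.4182 0.4081] yaw -103.2 err 0.369
o xy [ 0.5214 -0.1311] yaw -86.6 err 0.692
t 38.4 pos [0.5233 0.0042 0.1472] yaw 90.09 shift units [15.67  0.73  1.88] turn units 1.82
```

```bash
python3 -m jog '[[[0,0,0],1],[[0,0,0],0.85],[[0.8,-0.1,0],0],[[0.92,-0.1,0],0],[[0.92,-0.1,0],0]]' >/dev/null
python3 -m jog '[[[0.92,-0.11,0],0],[[0.92,-0.11,0],0],[[0.92,-0.11,0],0],[[0.92,-0.11,0],0],[[0.92,-0.11,0],0]]' >/dev/null
python3 -m jog '[[[0.92,-0.11,0],0],[[0.92,-0.11,0],0],[[0.92,-0.11,0],0],[[0.92,-0.11,0],0],[[0.92,-0.11,0],0]]' >/dev/null
python3 -m jog '[[[0.92,-0.11,0],0],[[0.92,-0.11,0],0],[[0.92,-0.11,0],0],[[0.92,-0.11,0],0],[[0,0,0],0]]' >/dev/null
python3 -m jog '[[[0,0,0],0],[[0,0,0],0]]' |grep -E 'pos|grip'
python3 - <<'E'
from cars import *
go(.540,.397,.026,80.5); fit("l")
E
```

```text
position: [0.5406, 0.3929, 0.1462]
gripper_width: 0.0687
gripper_force: 0.0
t 40.2 pos [0.5406 0.3929 0.1462] yaw 80.69 shift units [ 0.16 -0.05  4.81] turn units 0.04
l xy [0.4186 0.4089] yaw -102.2 err 0.386
```

```bash
python3 -m jog '[[[0.16,-0.05,0.8],0],[[0,0,1],0],[[0,0,1],0],[[0,0,1],0],[[0,0,0.6],0]]' >/dev/null
python3 -m jog '[[[0,0,0.25],0],[[0,0,0.1],0],[[0,0,0],0],[[0,0,0],0]]' |grep -E 'pos|ft'
python3 -m jog '[[[0,0,0],0],[[0,0,0],0],[[0,0,0],0],[[0,0,0],0],[[0,0,0],0]]' 0 30|grep -E 'pos|ft|grip'
python3 -m jog '[[[0,0,-0.4],0],[[0,0,-0.8],0],[[0,0,-1],0],[[0,0,-1],0],[[0,0,-1],0]]' |grep -E 'pos|ft|grip'
python3 -m jog '[[[0,0,0],-1],[[0,0,0],-0.86],[[0,0,0],0]]' |grep -E 'pos|ft|grip'
python3 - <<'E'
from h import *
go(.523,-.015,.034,90)
E
```

```text
position: [0.5408, 0.3988, 0.0293]
ft_force: [-0.1, -0.2, 0.6]
position: [0.5405, 0.399, 0.0292]
ft_force: [-0.2, 0.3, 5.2]
gripper_width: 0.0356
gripper_force: 30.3
position: [0.5385, 0.3978, 0.1329]
ft_force: [0.2, 0.2, -0.9]
gripper_width: 0.0358
gripper_force: 29.8
position: [0.5393, 0.3983, 0.1333]
ft_force: [0.2, -0.3, -0.7]
gripper_width: 0.0357
gripper_force: 29.9
t 42.1 pos [0.5393 0.3983 0.1333] yaw 90.11 shift units [-16.53  -0.69   3.97] turn units 0.02
```

```bash
python3 -m jog '[[[-0.5,0,0],0],[[-0.9,-0.04,0],0],[[-0.95,-0.04,0],0],[[-0.95,-0.04,0],0],[[-0.95,-0.04,0],0]]' >/dev/null
python3 -m jog '[[[-0.95,-0.04,0],0],[[-0.95,-0.04,0],0],[[-0.95,-0.04,0],0],[[-0.95,-0.04,0],0],[[-0.95,-0.04,0],0]]' >/dev/null
python3 -m jog '[[[-0.95,-0.04,0],0],[[-0.95,-0.04,0],0],[[-0.95,-0.04,0],0],[[-0.95,-0.04,0],0],[[-0.95,-0.04,0],0]]' >/dev/null
python3 -m jog '[[[-0.95,-0.04,0],0],[[-0.95,-0.04,0],0],[[-0.88,0,0],0],[[0,0,0],0],[[0,0,0],0]]' |grep -E 'pos|grip'
python3 - <<'E'
from h import *
go(.523,-.015,.034,90)
E
```

```text
position: [0.5226, -0.0161, 0.1319]
gripper_width: 0.0357
gripper_force: 29.9
t 43.8 pos [ 0.5226 -0.0161  0.1319] yaw 89.8 shift units [0.04 0.02 3.91] turn units -0.04
```

```bash
python3 -m jog '[[[0,0,0.7],0],[[0,0,1],0],[[0,0,1],0],[[0,0,0.6],0],[[0,0,0.3],0]]' >/dev/null
python3 -m jog '[[[0,0,0.15],0],[[0,0,0.15],0],[[0,0,0],0],[[0,0,0],0]]' |grep -E 'pos|ft'
python3 - <<'E'
from h import *
go(.523,-.015,.034,90)
E
```

```text
position: [0.5246, -0.0149, 0.036]
ft_force: [-0.0, 0.4, -1.4]
t 44.6 pos [ 0.5246 -0.0149  0.036 ] yaw 90.04 shift units [-0.   -0.07  0.08] turn units 0.01
```

```bash
python3 -m jog '[[[0,-0.03,0.08],0],[[0,0,0],0],[[0,0,0],0]]' |grep -E 'pos|ft'
python3 -m jog '[[[0,0,0],0],[[0,0,0],0],[[0,0,0],0]]' 0.65 |grep -E 'pos|ft|width'
python3 -m jog '[[[0,0,-0.5],0],[[0,0,-1],0],[[0,0,-1],0],[[0,0,-1],0],[[0,0,-1],0]]' |grep -E 'pos|ft'
python3 -m jog '[[[0.6,0,0],0],[[1,-0.2,0],0],[[1,-0.2,0],0],[[1,-0.2,0],0],[[1,-0.2,0],0]]' 0.8|grep -E 'pos|ft'
python3 - <<'E'
from cars import *
fit("l")
go(.4185,.408,.026,90)
E
```

```text
position: [0.5243, -0.0151, 0.0342]
ft_force: [1.0, 0.1, 2.0]
position: [0.5228, -0.0149, 0.0331]
ft_force: [-0.7, -0.5, 0.4]
gripper_width: 0.0553
position: [0.5227, -0.0149, 0.1474]
ft_force: [0.6, 0.0, 0.7]
position: [0.5027, 0.101, 0.1466]
ft_force: [0.3, 0.6, -0.3]
l xy [0.4095 0.3715] yaw -104.0 err 0.397
t 46.0 pos [0.5019 0.1028 0.1463] yaw 90.24 shift units [12.21 -3.28  4.83] turn units 0.05
```

The lime car has been knocked to about (0.410, 0.372), so I'll check once more before going on.

```bash
python3 - <<'E'
from cars import *
HUE["l"]=(32,45,.41,.372,-104); fit("l")
a=bot.snapshot("side")[270:400,270:400,::-1]; b=bot.snapshot("top")[170:300,140:270,::-1]
cv2.imwrite("pics/m.png",cv2.resize(np.hstack([a,b]),None,fx=3,fy=3,interpolation=cv2.INTER_CUBIC))
go(.41,.372,.026,90)
E
```

```text
l xy [0.4106 0.3718] yaw -103.7 err 0.352
t 46.2 pos [0.5032 0.0994 0.146 ] yaw 90.02 shift units [10.91 -3.73  4.79] turn units 0.0
```

View pics/m.png

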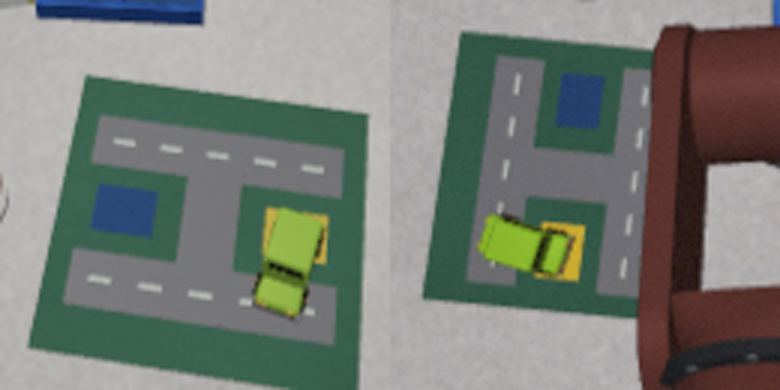

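The lime car stands upright, shifted onto the yellow square. I'll pick it up there.

```bash
python3 -m jog '[[[0,0,0],1],[[0,0,0],1],[[0,0,0],1],[[0.5,-0.3,0],0],[[0.85,-0.58,0],0]]' >/dev/null
python3 -m jog '[[[0.9,-0.61,0],0],[[0.9,-0.61,0],0],[[0.9,-0.61,0],0],[[0.9,-0.61,0],0],[[0.9,-0.61,0],0]]' >/dev/null
python3 -m jog '[[[0.9,-0.61,0],0],[[0.9,-0.61,0],0],[[0.9,-0.61,0],0],[[0.9,-0.61,0],0],[[0,0,0],0]]' >/dev/null
python3 -m jog '[[[0,0,0],0],[[0,0,0],0]]' |grep -E 'pos|grip'
python3 - <<'E'
from h import *
go(.4105,.372,.026,75)
E
```

```text
position: [0.4106, 0.3684, 0.1454]
gripper_width: 0.068
gripper_force: 0.0
t 47.6 pos [0.4106 0.3684 0.1454] yaw 74.99 shift units [ 0.14 -0.04  4.78] turn units -0.0
```

```bash
python3 -m jog '[[[0.14,-0.04,0.8],0],[[0,0,1],0],[[0,0,1],0],[[0,0,1],0],[[0,0,0.6],0]]' >/dev/null
python3 -m jog '[[[0,0,0.25],0],[[0,0,0.1],0],[[0,0,0],0],[[0,0,0],0]]' |grep -E 'pos|ft'
python3 -m jog '[[[0,0,0],0],[[0,0,0],0],[[0,0,0],0],[[0,0,0],0],[[0,0,0],0]]' 0 30|grep -E 'pos|ft|grip'
python3 -m jog '[[[0,0,-0.4],0],[[0,0,-0.8],0],[[0,0,-1],0],[[0,0,-1],0],[[0,0,-1],0]]' |grep -E 'pos|ft|grip'
python3 -m jog '[[[0,0,0],-1],[[0,0,0],-1],[[0,0,0],-1],[[0,0,0],0]]' |grep -E 'pos|ft|grip'
python3 - <<'E'
from h import *
go(.523,.091,.034,90)
E
```

```text
position: [0.4113, 0.3732, 0.0281]
ft_force: [-0.7, 0.2, 0.2]
position: [0.411, 0.3738, 0.0282]
ft_force: [0.2, -0.3, 6.4]
gripper_width: 0.0356
gripper_force: 31.0
position: [0.409, 0.3725, 0.1324]
ft_force: [-0.2, 0.8, -1.6]
gripper_width: 0.0358
gripper_force: 30.3
position: [0.4094, 0.3728, 0.1319]
ft_force: [-0.7, -0.1, -1.5]
gripper_width: 0.0353
gripper_force: 30.3
t 49.5 pos [0.4094 0.3728 0.1319] yaw 90.13 shift units [-11.28   4.52   3.92] turn units 0.03
```

```bash
python3 -m jog '[[[-0.5,0.2,0],0],[[-0.85,0.34,0],0],[[-0.9,0.36,0],0],[[-0.9,0.36,0],0],[[-0.9,0.36,0],0]]' >/dev/null
python3 -m jog '[[[-0.9,0.36,0],0],[[-0.9,0.36,0],0],[[-0.9,0.36,0],0],[[-0.9,0.36,0],0],[[-0.9,0.36,0],0]]' >/dev/null
python3 -m jog '[[[-0.9,0.36,0],0],[[-0.9,0.36,0],0],[[-0.85,0.38,0],0],[[0,0,0],0],[[0,0,0],0]]' |grep -E 'pos|grip'
python3 - <<'E'
from h import *
go(.523,.091,.034,90)
E
```

```text
position: [0.5231, 0.0914, 0.1316]
gripper_width: 0.0357
gripper_force: 30.3
t 50.8 pos [0.5231 0.0914 0.1316] yaw 89.79 shift units [-0.02 -0.    3.9 ] turn units -0.04
```

```bash
python3 -m jog '[[[0,0,0.7],0],[[0,0,1],0],[[0,0,1],0],[[0,0,0.6],0],[[0,0,0.3],0]]' >/dev/null
python3 -m jog '[[[0,0,0.15],0],[[0,0,0.16],0],[[0,0,0],0],[[0,0,0],0]]' |grep -E 'pos|ft'
python3 -m jog '[[[0,0,0.05],0],[[0,0,0],0],[[0,0,0],0]]' |grep -E 'pos|ft'
python3 -m jog '[[[0,0,0],0],[[0,0,0],0],[[0,0,0],0]]' 0.65 |grep -E 'pos|ft|width'
python3 -m jog '[[[0,0,-0.5],0],[[0,0,-1],0],[[0,0,-1],0],[[0,0,-1],0],[[0,0,-1],0]]' |grep -E 'pos|ft'
python3 -m jog '[[[0,0,-1],0],[[0,0,-1],0],[[0,0,-1],0],[[0,0,-1],0],[[0,0,0],0]]' 0.5|grep -E 'pos|ft'
python3 - <<'E'
from h import *
a=bot.snapshot("side")[100:300,270:420,::-1]; b=bot.snapshot("top")[130:230,240:400,::-1]
a=cv2.resize(a,None,fx=2.2,fy=2.2,interpolation=3); b=cv2.resize(b,None,fx=2.8,fy=2.8,interpolation=3)
c=np.zeros((440,780,3),np.uint8); c[:,:330]=a; c[:280,331:331+448]=b; cv2.imwrite("pics/n.png",c)
E
```

```text
position: [0.524, 0.0933, 0.035]
ft_force: [0.2, 0.3, -0.5]
position: [0.5237, 0.0931, 0.0334]
ft_force: [-0.6, -0.1, -0.9]
position: [0.5235, 0.0931, 0.0331]
ft_force: [-0.4, 0.5, 0.3]
gripper_width: 0.0555
position: [0.5232, 0.0931, 0.1474]
ft_force: [0.7, 0.5, -0.4]
position: [0.5269, 0.0933, 0.2531]
ft_force: [1.6, -0.0, 0.8]
```

View pics/n.png

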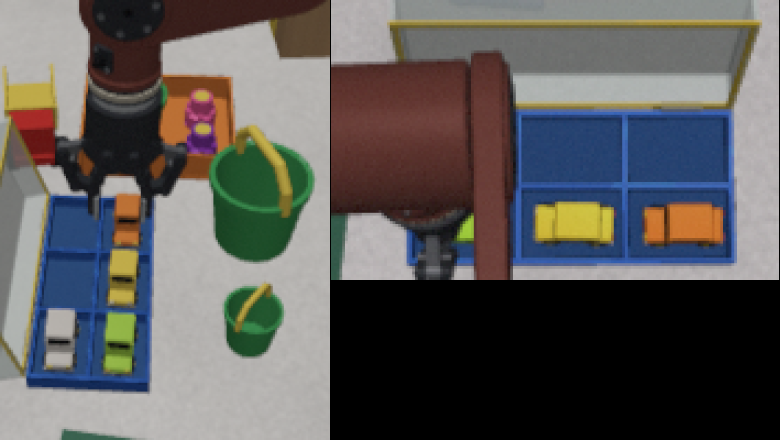

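All three mat cars sit flat in pockets 1–3 and the white car in pocket 4; the lid is still open. Next I'll return to the bar and close it.

```bash
python3 -m jog '[[[-0.3,0,-0.9],0],[[-0.4,0.5,-1],0],[[-0.4,0.9,0],0],[[-0.4,0.95,0],0],[[-0.4,0.95,0],0]]' 0.5 >/dev/null
python3 -m jog '[[[-0.4,0.95,0],0],[[-0.4,0.95,0],0],[[-0.4,0.95,0],0],[[-0.4,0.95,0],0],[[0,0.95,0],0]]' >/dev/null
python3 -m jog '[[[0,0,0],0],[[0,0,0],0],[[0,0,0],0]]' |grep -E 'pos|grip'
python3 - <<'E'
from h import *
go(.733,.005,.183,90)
E
```

```text
position: [0.7233, 0.006, 0.2908]
gripper_width: 0.0435
gripper_force: 0.0
t 54.0 pos [0.7233 0.006  0.2908] yaw 90.04 shift units [-0.04  0.41  4.31] turn units 0.01
```

```bash
python3 -m jog '[[[0,0.41,0],0],[[0,0,1],0],[[0,0,1],0],[[0,0,1],0],[[0,0,0.7],0]]' >/dev/null
python3 -m jog '[[[0,0,0.35],0],[[0,0,0.2],0],[[0,0,0],0]]' |grep -E 'pos|ft'
python3 -m jog '[[[0,0,0],0],[[0,0,0],0],[[0,0,0],0],[[0,0,0],0],[[0,0,0],0]]' 0 30|grep -E 'pos|ft|width|gripper_f'
python3 - <<'E'
from h import *
p=bot.read_state()["position"]; h=np.array([.637,.0065]); v=np.array([p[0],p[2]])-h; print(p,np.linalg.norm(v)); a0=np.arctan2(v[1],-v[0]); ae=np.arctan2(.036,.1975)
print(a0-ae); out=[]; prev=v;r0=np.linalg.norm(v)
N=32
for k in range(1,N+1):
    a=a0+(ae-a0)*k/N; r=r0+(.2008-r0)*k/N; q=np.array([-r*np.cos(a),r*np.sin(a)]); d=(q-prev)/.025; prev=q; out.append([round(d[0],2),round(-d[1],2)])
print(out)
E
```

```text
position: [0.7336, 0.006, 0.1857]
ft_force: [-0.8, -0.3, -0.4]
position: [0.736, 0.0057, 0.1887]
ft_force: [1.2, 0.5, 4.0]
gripper_width: 0.0085
gripper_force: 29.4
[0.73599248 0.00570469 0.18866752] 0.2073270722199323
1.8882704307660345
[[np.float64(-0.44), np.float64(-0.21)], [np.float64(-0.45), np.float64(-0.19)], [np.float64(-0.46), np.float64(-0.16)], [np.float64(-0.47), np.float64(-0.13)], [np.float64(-0.48), np.float64(-0.1)], [np.float64(-0.48), np.float64(-0.08)], [np.float64(-0.48), np.float64(-0.05)], [np.float64(-0.49), np.float64(-0.02)], [np.float64(-0.49), np.float64(0.01)], [np.float64(-0.48), np.float64(0.04)], [np.float64(-0.48), np.float64(0.07)], [np.float64(-0.47), np.float64(0.1)], [np.float64(-0.47), np.float64(0.12)], [np.float64(-0.46), np.float64(0.15)], [np.float64(-0.45), np.float64(0.18)], [np.float64(-0.44), np.float64(0.2)], [np.float64(-0.42), np.float64(0.23)], [np.float64(-0.41), np.float64(0.25)], [np.float64(-0.39), np.float64(0.28)], [np.float64(-0.38), np.float64(0.3)], [np.float64(-0.36), np.float64(0.32)], [np.float64(-0.34), np.float64(0.34)], [np.float64(-0.32), np.float64(0.36)], [np.float64(-0.29), np.float64(0.38)], [np.float64(-0.27), np.float64(0.39)], [np.float64(-0.25), np.float64(0.41)], [np.float64(-0.22), np.float64(0.42)], [np.float64(-0.2), np.float64(0.43)], [np.float64(-0.17), np.float64(0.44)], [np.float64(-0.15), np.float64(0.45)], [np.float64(-0.12), np.float64(0.46)], [np.float64(-0.09), np.float64(0.47)]]
```

```bash
python3 -m jog '[[[0,-0.44,-0.2],0],[[0,-0.45,-0.18],0],[[0,-0.46,-0.16],0],[[0,-0.47,-0.13],0],[[0,-0.48,-0.1],0]]' |grep -E 'pos|ft'
python3 -m jog '[[[0,-0.48,-0.08],0],[[0,-0.48,-0.05],0],[[0,-0.49,-0.02],0],[[0,-0.49,0.01],0],[[0,-0.48,0.04],0]]' |grep -E 'pos|ft'
python3 -m jog '[[[0,-0.48,0.07],0],[[0,-0.47,0.1],0],[[0,-0.47,0.12],0],[[0,-0.46,0.15],0],[[0,-0.45,0.18],0]]' |grep -E 'pos|ft|width'
python3 -m jog '[[[0,-0.44,0.2],0],[[0,-0.42,0.23],0],[[0,-0.41,0.25],0],[[0,-0.39,0.28],0],[[0,-0.38,0.3],0]]' |grep -E 'pos|ft|width'
python3 - <<'E'
from h import *
p=bot.read_state()["position"]; h=np.array([.637,.0065]); v=np.array([p[0],p[2]])-h; print(p,np.linalg.norm(v)); a0=np.arctan2(v[1],-v[0]); ae=np.arctan2(.036,.1975)
print(a0-ae); go(.4395,.0057,.0425,90)
E
```

```text
position: [0.6809, 0.0055, 0.2099]
ft_force: [4.3, -0.1, 5.6]
position: [0.6195, 0.0053, 0.2119]
ft_force: [2.2, 0.1, 5.5]
position: [0.5605, 0.0051, 0.1956]
ft_force: [0.5, -1.7, 4.4]
gripper_width: 0.0083
position: [0.509, 0.0049, 0.1629]
ft_force: [0.8, -1.2, 0.8]
gripper_width: 0.0086
[0.50895827 0.00485275 0.16290947] 0.20213511755219885
0.7044984562186716
t 56.8 pos [0.509  0.0049 0.1629] yaw 90.04 shift units [ 0.04 -2.8   4.8 ] turn units 0.01
```

```bash
python3 -m jog '[[[0,-0.36,0.32],0],[[0,-0.34,0.34],0],[[0,-0.32,0.36],0],[[0,-0.29,0.38],0],[[0,-0.27,0.39],0]]' |grep -E 'pos|ft|width'
python3 -m jog '[[[0,-0.25,0.41],0],[[0,-0.22,0.42],0],[[0,-0.2,0.43],0],[[0,-0.17,0.44],0],[[0,-0.15,0.45],0]]' |grep -E 'pos|ft|width'
python3 -m jog '[[[0,-0.12,0.4],0],[[0,-0.06,0.3],0],[[0,0,0],0],[[0,0,0],0]]' |grep -E 'pos|ft|width'
python3 - <<'E'
from h import *
go(.4395,.0057,.0425,90)
E
```

```text
position: [0.4685, 0.0049, 0.1166]
ft_force: [3.2, -3.3, 0.7]
gripper_width: 0.0087
position: [0.4436, 0.005, 0.062]
ft_force: [4.5, -4.2, 0.5]
gripper_width: 0.0086
position: [0.4395, 0.0051, 0.0445]
ft_force: [4.8, -5.0, -3.1]
gripper_width: 0.0083
t 58.0 pos [0.4395 0.0051 0.0445] yaw 90.05 shift units [ 0.02 -0.    0.08] turn units 0.01
```

Nearly shut; I'll press down gently until the force rises.

```bash
python3 -m jog '[[[0,0,0.06],0],[[0,0,0.04],0],[[0,0,0],0],[[0,0,0],0]]' |grep -E 'pos|ft'
python3 -m jog '[[[0,0,0.06],0],[[0,0,0.04],0],[[0,0,0],0],[[0,0,0],0]]' |grep -E 'pos|ft'
python3 -m jog '[[[0,0,0.06],0],[[0,0,0],0],[[0,0,0],0]]' |grep -E 'pos|ft'
```

```text
position: [0.4395, 0.0051, 0.0439]
ft_force: [-1.4, -4.9, 12.5]
position: [0.4395, 0.005, 0.0436]
ft_force: [-9.9, -3.6, 30.8]
position: [0.4395, 0.0051, 0.0428]
ft_force: [-12.1, -3.5, 37.2]
```

```bash
python3 -m jog '[[[0,0,0],0],[[0,0,0],0],[[0,0,0],0],[[0,0,0],0]]' 0.5 |grep -E 'pos|ft|width'
python3 -m jog '[[[0,0,-0.5],0],[[0,0,-1],0],[[0,0,-1],0],[[0,0,-1],0],[[0,0,-1],0]]' |grep -E 'pos|ft'
python3 -m jog '[[[0,0,-1],0],[[0,-0.8,-1],0],[[0,-0.8,-1],0],[[0,0,0],0],[[0,0,0],0]]' |grep -E 'pos|ft'
python3 - <<'E'
from h import *
a=bot.snapshot("side")[100:300,230:430,::-1]; b=bot.snapshot("top")[110:290,240:500,::-1]
a=cv2.resize(a,None,fx=1.9,fy=1.9,interpolation=3); b=cv2.resize(b,None,fx=1.6,fy=1.6,interpolation=3)
c=np.zeros((380,800,3),np.uint8); c[:,:380]=a; c[:288,382:382+416]=b; cv2.imwrite("pics/p.png",c)
E
```

```text
position: [0.437, 0.0062, 0.0374]
ft_force: [-0.3, -0.2, -1.2]
gripper_width: 0.0424
position: [0.4374, 0.006, 0.151]
ft_force: [1.1, 0.4, -0.2]
position: [0.399, 0.0057, 0.227]
ft_force: [0.2, 1.1, -1.1]
```

View pics/p.png

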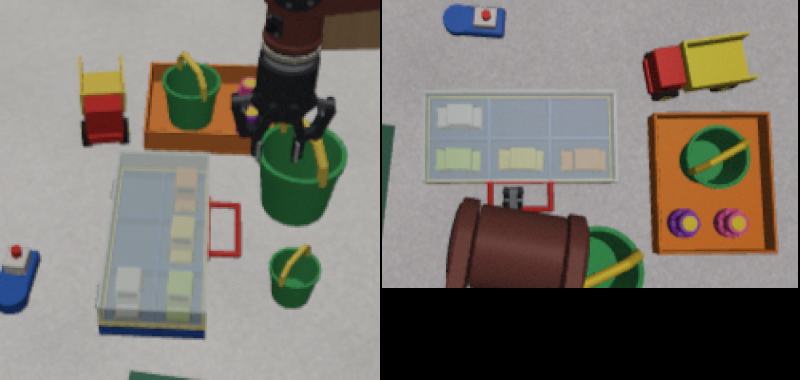

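The lid is shut with four cars under it, and the bucket and both moulds stand in the crate. The bystanders are in place and the gripper is clear. I'll hand it in.

```bash
python3 -c "from cell import bot; print(bot.sign_off())"
```

```text
the job is handed in; nothing more can be done
None
```

I've handed the job in at about 60 s on the robot's clock: the bucket stands upright in the crate with both moulds, the orange, yellow and lime cars are parked in pockets of their own alongside the white car, and the lid is fully closed.

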